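# Build up the bath stand from two spacers, pressing each one flat

## Task

Build up the round metal stand with the two round black spacers: set the wide one centred on the stand, let go, then press down on it firmly from above with the fingertips and hold the press for a moment to feel that it lies flat. Only then set the narrow one centred on top of it, let go and press that one flat in the same way. Leave the square spacer where it lies.

Things in the scene. Friction and masses are not known exactly. Their poses are not given: they have to be found in the camera images.
- spacer_stand: Fixed round aluminium stand: foot flange 100 mm across and 8 mm high, above it a flat round seat 90 mm across (thin dark line round its edge), top 30 mm above the worktop. Origin at the centre of its underside, on the worktop; z up. A fixed box-shaped machine, 160 mm high, stands close behind it (x 0.56 to 0.97, y -0.19 to 0.26; its front knobs reach to x = 0.53): travel round it or above it.
- wide_spacer: Wide spacer: loose solid black plastic disc, 58 mm across, 14 mm thick, about 60 g, small grey centre dot on each face. Lies flat on the worktop at the start. Origin at the centre of its underside; z is its axis, up. It can be gripped across its rim at any yaw. A steady press of 5 to 10 N with the closed fingertips on the middle of its top, for half a second, is enough; nothing gives way.
- narrow_spacer: Narrow spacer: like the wide one, but 42 mm across, 14 mm thick, about 40 g. Lies flat on the worktop at the start. Origin at the centre of its underside; z is its axis, up. Pressed in the same way, 5 to 10 N.
- square_spacer: Square spacer, not to be used: loose black plastic plate 50 x 50 mm, 14 mm thick. Origin at the centre of its underside; x and y along its sides, z up.
There are look-alikes about, which are no part of the job. Leave any orange look-alike of the narrow_spacer alone. Of the things shaped like the spacer_stand, the aluminium one is meant.

How it is judged (in metres and radians):
On the way, in this order (a step that is already met when the one before it is completed fails the run):
1. the wide spacer lies flat and centred on the stand, let go, the narrow one still away from the stand (horizontal distance between wide_spacer and spacer_stand below 0.015 m and z of wide_spacer in the frame of spacer_stand between 0.026 and 0.034 m and angle between wide_spacer's own z axis and vertical below 0.12 rad and contact force between the fingers and wide_spacer below 0.05 N and linear speed of wide_spacer below 0.02 m/s and horizontal distance between narrow_spacer and spacer_stand above 0.08 m), for 0.2 s.
2. the wide spacer is pressed down on the stand by the fingers (over 3 N for 0.2 s) before the narrow one is brought (horizontal distance between wide_spacer and spacer_stand below 0.015 m and z of wide_spacer in the frame of spacer_stand between 0.026 and 0.034 m and angle between wide_spacer's own z axis and vertical below 0.12 rad and contact force between the fingers and wide_spacer above 3 N and contact force between wide_spacer and spacer_stand above 3 N and horizontal distance between narrow_spacer and spacer_stand above 0.08 m), for 0.2 s.
3. the narrow spacer lies flat and centred on the wide one, let go (horizontal distance between each of wide_spacer, narrow_spacer and spacer_stand below 0.015 m and z of wide_spacer in the frame of spacer_stand between 0.026 and 0.034 m and angle between each of wide_spacer, narrow_spacer's own z axis and vertical below 0.12 rad and z of narrow_spacer in the frame of spacer_stand between 0.04 and 0.048 m and contact force between the fingers and narrow_spacer below 0.05 N and linear speed of narrow_spacer below 0.02 m/s), for 0.2 s.
4. the narrow spacer is pressed down on the wide one by the fingers (over 3 N for 0.2 s) (horizontal distance between each of wide_spacer, narrow_spacer and spacer_stand below 0.015 m and z of wide_spacer in the frame of spacer_stand between 0.026 and 0.034 m and angle between each of wide_spacer, narrow_spacer's own z axis and vertical below 0.12 rad and z of narrow_spacer in the frame of spacer_stand between 0.04 and 0.048 m and contact force between the fingers and narrow_spacer above 3 N and contact force between narrow_spacer and wide_spacer above 3 N), for 0.2 s.
At the end, for the whole second after the job is handed in: The wide spacer lies on the stand and the narrow spacer on the wide one, each flat (tilt under 0.12 rad, height within 4 mm) with its centre within 15 mm of the stand's axis, both let go and at rest (all of step 3 and contact force between the fingers and wide_spacer below 0.05 N and linear speed of wide_spacer below 0.02 m/s); the robot touches nothing.
It fails at once if the square spacer is moved more than 30 mm (distance of square_spacer from where it was at the start of the episode above 0.03 m).
It also fails if it takes over 72 s, if anything falls off the work surface, if the arm or the gripper's body presses on something with over 40 N, if the wrist force passes 120 N, or if a joint passes its speed limit or range.

## Robot

A 6-joint arm with a two-finger parallel gripper is mounted at the origin on a cart in front of the work surface, level with it; the furniture and walls round the work are solid. World frame = base frame: x ahead of the robot, y to its left, z up, the work surface at z = 0. Lengths are in mm, angles in rad, forces in N, time in s.
With the tool pointing down it reaches from about 350 to 775 mm from the base axis. Payload 7.3 kg.
Tool frame: the origin (TCP) lies at the very end of the fingers, on their centre line; the grasp point (between the pads) lies 19 mm behind it; z points along the fingers, y is the line along which they close (so a half turn about z gives the same grasp; the last joint's range is limited). The gripper opens to 92 mm and grips with 3 to 60 N. Pads are 19 mm wide; open, the fingers measure 130 mm over their backs; the gripper's body (75 mm by 190 mm) begins 47 mm behind the grasp point.
Start: joints at [-1.362, 0.342, 1.524, -0, 1.275, -0.146], TCP at [182.41, -492.313, 226.741] pointing down, gripper open.
Joint ranges: [-2.53, 2.53], [-0.77, 2.02], [0.04, 2.7], [-1, 4.14], [0.28, 2.66], [-3.11, 3.11]. Speed limits (rad/s): [2.57, 2.57, 3.14, 3.14, 3.14, 3.14].

## Interface

Orientations are given as a 3x3 rotation matrix whose columns are the frame's x, y, z axes.
In Python, from plant import bot, grab_frame, get_calibration, ticket, finder gives the robot as it stands.
- The arm moves only by the tool step_arm, never from a script. Its arguments are lists of equal length, an entry for each row: "gripper": the finger opening in m, from 0 to 0.0918; "translation": the shift along the tool's x, y, z in m, a list of three; "delta_rot": the turn, a rotation vector about the tool's x, y, z in rad, a list of three. In form: {"gripper": [gripper, ...], "translation": [[dx, dy, dz], ...], "delta_rot": [[ax, ay, az], ...]}. A call has 1 to 8 rows; each row is the pose to reach, as a shift and turn from the pose commanded when the call began, along the tool's axes at that moment; what a row does not reach only later rows make up. A row lasts 1/8 s, in which the tool goes at most 62.5 mm and 10.7 degrees, less where a joint would pass 70% of its speed; a pose out of reach is approached as far as the arm can. A call with a gripper value outside its range is refused whole. The fingers move at their own pace and stop on an object; the grip force is fixed at half the most. Time passes only in rows, so rows that repeat a pose let the fingers close. It gives the time, the measured TCP pose, the force, the opening and the grip force at its end, in the units of the state.
- bot.get_state(): the state, without advancing time (a new reading comes with each control period).
- grab_frame(name): name is "scene" or "top" or "wrist"; returns the picture (400x640x3 uint8, red, green, blue); there is no depth.
- get_calibration(name): a dict with "camera_matrix" (3x3 intrinsics, pixels), "T" (4x4, takes a point from camera to world coordinates); the wrist camera has in their place "tool_from_camera" (4x4, takes a point from camera to tool coordinates, whose origin is the TCP and whose axes are the flange's). Camera axes: x right, y down, z forward; pixel columns grow to the right and rows downward; lengths in mm; the calibration is good to about 2 mm. The wrist camera is an equidistant fisheye: a pixel r from the principal point sees the ray r / f radians off the axis. A picture is of the moment at which its call begins: read the wrist's pose just before it. get_calibration takes no time and is no camera call.
- ticket.job_done(): hands the job in; it is judged then, once.
Trained networks look in the newest picture that a camera, given by its name, has taken for a name from the list of things; names that differ only in an ending like _2 or _b are one class to them, and where a whole thing is asked for, a point or a joint stands for the part that bears it (a point fixed in the world has none). Each returns a list of dicts, best first, with "confidence" (0 to 1); they miss things now and then, are a little off and sometimes report something else, mostly with a low value. They report only what shows in the picture. A call takes as long as a camera call. They do not tell look-alikes from the thing itself.
- finder.spot_in(camera, query): "bbox" ([centre column, centre row, width, height] in pixels, round what is visible of it).
- finder.trace(camera, query): "pixels" (400x640 bool, what is visible of it) and "bbox" ([centre column, centre row, width, height] in pixels, round what is visible of it).
- finder.spot_point(camera, query): "location" ([column, row] in pixels: a listed point, or the origin of a listed thing).
The state is a dict: "clock": time; "joint_pos": joint angles; "qvel": joint speeds; "joint_torque": joint torques, N m; "ee_pos": TCP position; "tool_rot": TCP orientation; "contact_force": force on the tool from outside, world axes, zero at the start; "ft_torque": the same for the moment, N m; "opening": finger opening in mm; "grip_force": force on a finger pad.
Only numpy, scipy, OpenCV 4.12 (cv2) and the standard library are available. Lean on these libraries where they do the work, as an engineer would, in place of code of your own. Each camera call takes 0.05 s, during which the arm holds its last target. There are 200 camera calls.

## Working session

There is one attempt and no reset: what is moved stays moved. The work goes in short steps, Python scripts to look and compute and a tool call to move; the robot and the scene stay as the last step left them, time stands still between calls to the robot, and variables do not carry over. Pictures are saved under pics/ and viewed, at most 11 in all, crops included, and the job is handed in when it is done.

Besides the shell and the picture viewer there is one more tool, called after "Emit:" as name(argument=value, ...), one argument or row to a line, values as JSON. step_arm: Moves the arm, as the interface text tells. Its arguments: {"type":"object","properties":{"gripper":{"type":"array","items":{"type":"number"}},"translation":{"type":"array","items":{"type":"array","items":{"type":"number"}}},"delta_rot":{"type":"array","items":{"type":"array","items":{"type":"number"}}}},"required":["gripper","translation","delta_rot"]}

```bash
mkdir -p pics
cat > h.py <<'E'
import numpy as np, cv2
from plant import bot, grab_frame, get_calibration, ticket, finder
def ray(cam,px,st=None):
    c=get_calibration(cam);K=np.array(c["camera_matrix"],float)
    x=(px[0]-K[0,2])/K[0,0];y=(px[1]-K[1,2])/K[1,1]
    if cam=="wrist":
        r=np.hypot(x,y);d=np.array([np.sin(r)*x/max(r,1e-9),np.sin(r)*y/max(r,1e-9),np.cos(r)])
        W=np.eye(4);W[:3,:3]=st["tool_rot"];W[:3,3]=st["ee_pos"]
        T=W@np.array(c["tool_from_camera"])
    else: d=np.array([x,y,1.]);T=np.array(c["T"])
    return T[:3,3],T[:3,:3]@d
def atz(cam,px,z,st=None):
    o,d=ray(cam,px,st);return (o+d*(z-o[2])/d[2]).round(1)
Q={"spacer_stand":30,"wide_spacer":14,"narrow_spacer":14,"square_spacer":14}
E
python3 - <<'E'
from h import *
st=bot.get_state();print({k:np.round(st[k],3).tolist() for k in("clock","ee_pos","tool_rot","contact_force")})
for c in("top","scene"):
    im=grab_frame(c);cv2.imwrite(f"pics/{c}0.png",im[...,::-1])
    for q,z in Q.items():
        for d in finder.trace(c,q)[:4]:
            ys,xs=np.nonzero(d["pixels"]);print(c,q,round(d["confidence"],2),np.round(d["bbox"]),len(xs),atz(c,d["bbox"][:2],z),im[ys,xs].mean(0).round())
    print(np.round(get_calibration(c)["T"],2).tolist())
print(np.round(get_calibration("wrist")["tool_from_camera"],2).tolist())
E
```

```text
{'clock': 0.0, 'ee_pos': [182.307, -491.891, 226.039], 'tool_rot': [[0.938, 0.347, -0.0], [0.347, -0.938, 0.001], [0.0, -0.002, -1.0]], 'contact_force': [0.546, -0.673, -0.087]}
top spacer_stand 0.67 [351. 224.  40.  41.] 1302 [440.2 -10.7  30. ] [136. 143. 147.]
top spacer_stand 0.64 [416. 220.  47.  44.] 1380 [ 449.9 -164.8   30. ] [180.  95.  34.]
top wide_spacer 0.68 [197. 168.  25.  22.] 505 [574.4 365.1  14. ] [53. 54. 53.]
top narrow_spacer 0.48 [252. 211.  17.  20.] 266 [469.5 227.9  14. ] [57. 57. 56.]
top square_spacer 0.77 [462. 198.  27.  30.] 459 [ 505.2 -279.7   14. ] [46. 45. 44.]
[[0.01, -0.99, 0.12, 382.25], [-1.0, -0.01, -0.0, 72.28], [0.0, -0.12, -0.99, 1005.31], [0.0, 0.0, 0.0, 1.0]]
scene spacer_stand 0.96 [353. 197.  38.  33.] 1198 [432.9   7.4  30. ] [150. 154. 152.]
scene spacer_stand 0.83 [395. 167.  34.  33.] 961 [ 430.2 -141.3   30. ] [176. 105.  44.]
scene wide_spacer 0.72 [192. 255.  26.  27.] 529 [565.4 368.1  14. ] [70. 70. 66.]
scene narrow_spacer 0.57 [262. 283.  23.  21.] 325 [407.8 298.2  14. ] [187. 117.  52.]
scene narrow_spacer 0.53 [271. 250.  22.  19.] 307 [457.6 236.3  14. ] [77. 76. 72.]
[[-0.68, -0.54, 0.49, 25.36], [-0.73, 0.52, -0.45, 475.09], [-0.01, -0.66, -0.75, 737.36], [0.0, 0.0, 0.0, 1.0]]
[[-0.0, -0.95, -0.3, 83.24], [1.0, -0.0, -0.0, 1.15], [0.0, -0.3, 0.95, -159.21], [0.0, 0.0, 0.0, 1.0]]
```

View pics/top0.png

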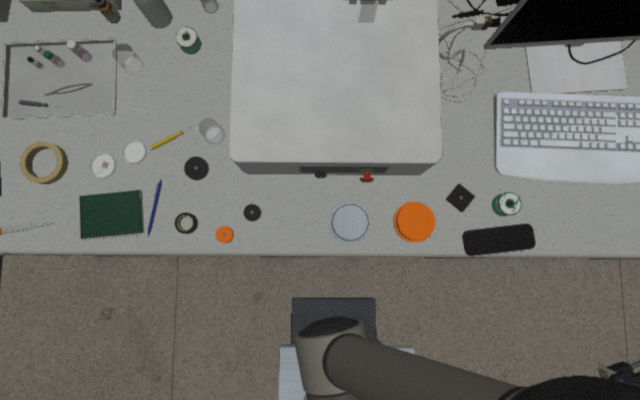

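View pics/scene0.png

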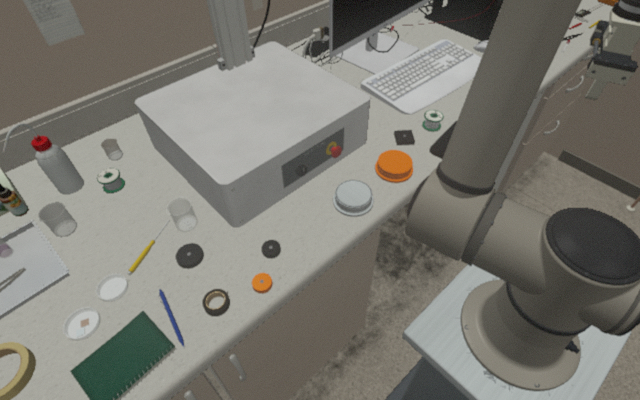

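Top view: wide black disc (196,168), narrow black disc (252,212), aluminium stand (350,222), orange stand (414,221), orange narrow look-alike (224,235), square (460,197). The scene view agrees. I'll move over the stand first and look with the wrist camera.

Emit:
step_arm(
  gripper=[0.09,0.09,0.09,0.09,0.09,0.09,0.09,0.09],
  translation=[
    [0.051,-0.046,0],
    [0.103,-0.092,0],
    [0.154,-0.138,0],
    [0.205,-0.184,0],
    [0.257,-0.23,0],
    [0.308,-0.276,0],
    [0.36,-0.322,0],
    [0.405,-0.362,0],
  ],
  delta_rot=[
    [0,0,0.06],
    [0,0,0.12],
    [0,0,0.18],
    [0,0,0.24],
    [0,0,0.3],
    [0,0,0.354],
    [0,0,0.354],
    [0,0,0.354],
  ],
)

```text
clock: 1.5
ee_pos: [416.9, -48.4, 227.1]
tool_rot: [[1.0, 0.001, 0.001], [0.001, -1.0, -0.001], [0.001, 0.001, -1.0]]
contact_force: [0.0, -1.4, -0.7]
opening: 89.9
grip_force: 0.0
```

```bash
cat >> h.py <<'E'
def look(tag,qs,save=True):
    st=bot.get_state();im=grab_frame("wrist")
    if save: cv2.imwrite(f"pics/{tag}.png",im[...,::-1])
    print("t",round(st["clock"],2),"tcp",np.round(st["ee_pos"],1),"v",np.abs(st["qvel"]).max().round(3),"F",np.round(st["contact_force"],1),"open",round(st["opening"],1),"R",np.round(st["tool_rot"],3).tolist())
    for q,z in qs.items():
        for d in finder.trace("wrist",q)[:4]:
            ys,xs=np.nonzero(d["pixels"])
            # mask pixels -> plane z, circle by enclosing hull
            cs=max(cv2.findContours(d["pixels"].astype(np.uint8),cv2.RETR_EXTERNAL,cv2.CHAIN_APPROX_NONE)[0],key=len)[:,0]
            P=np.array([atz("wrist",p,z,st)[:2] for p in cs],np.float32)
            (e,ax,_)=cv2.fitEllipse(P)
            print(q,round(d["confidence"],2),np.round(d["bbox"]),"fit",np.round(e,1),np.round(ax,1),im[ys,xs].mean(0).round())
    return st
E
python3 - <<'E'
from h import *
look("w1",Q)
E
```

```text
t 1.5 tcp [416.9 -48.4 227.1] v 1.231 F [ 0.  -1.4 -0.7] open 89.9 R [[1.0, 0.001, 0.001], [0.001, -1.0, -0.001], [0.001, 0.001, -1.0]]
spacer_stand 0.85 [414. 146.  79.  80.] fit [ 450.5 -159.1] [93.6 99.5] [211. 118.  72.]
spacer_stand 0.68 [290. 145.  84.  77.] fit [446.8  -8.7] [92.6 96.3] [171. 174. 177.]
wide_spacer 0.57 [59. 86. 27. 28.] fit [568.  364.3] [39. 69.] [60. 58. 57.]
narrow_spacer 0.91 [126. 139.  29.  33.] fit [468.1 225. ] [42.4 50. ] [70. 68. 66.]
narrow_spacer 0.91 [ 98. 176.  21.  25.] fit [414.8 289.3] [41.9 51.7] [179. 106.  71.]
square_spacer 0.75 [494. 106.  44.  47.] fit [ 506.4 -274.9] [59.9 61.9] [63. 60. 58.]
```

View pics/w1.png

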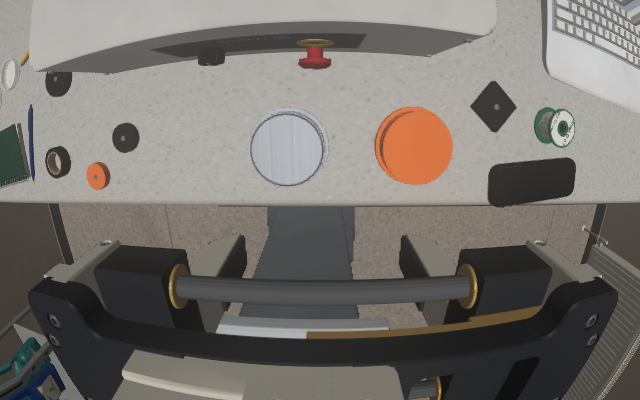

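The wrist view shows the aluminium stand at (288,147), taken while moving. I'll let the arm settle and measure it properly.

Emit:
step_arm(
  gripper=[0.09,0.09,0.09],
  translation=[
    [0,0,0],
    [0,0,0],
    [0,0,0],
  ],
  delta_rot=[
    [0,0,0],
    [0,0,0],
    [0,0,0],
  ],
)

```text
clock: 2.12
ee_pos: [415.9, -51.2, 226.8]
tool_rot: [[1.0, -0.001, 0.0], [-0.001, -1.0, -0.0], [0.0, 0.0, -1.0]]
contact_force: [-0.5, 0.1, -0.9]
opening: 89.7
grip_force: 0.0
```

Run:
```python
from h import *
look("w2",{"spacer_stand":30,"narrow_spacer":14})
st=bot.get_state();d=finder.spot_point("wrist","spacer_stand")
for e in d: print(e["confidence"],e["location"],atz("wrist",e["location"],0,st))
# seat: bright low-saturation circle near stand
im=cv2.imread("pics/w2.png");cv2.imwrite("pics/w2c.png",cv2.resize(im[60:240,220:460],None,fx=3.2,fy=3.2))
```

```text
t 2.12 tcp [415.9 -51.2 226.8] v 0.009 F [-0.5  0.1 -0.9] open 89.7 R [[1.0, -0.001, 0.0], [-0.001, -1.0, -0.0], [0.0, 0.0, -1.0]]
spacer_stand 0.93 [290. 149.  84.  80.] fit [447.1  -9. ] [93.2 96.2] [171. 174. 177.]
spacer_stand 0.68 [412. 144.  79.  79.] fit [ 450.  -159.4] [92.3 99.3] [212. 118.  71.]
narrow_spacer 0.79 [ 96. 176.  22.  24.] fit [415.2 289.5] [38.1 48.8] [181. 104.  68.]
narrow_spacer 0.73 [124. 138.  25.  29.] fit [467.9 226. ] [40.  47.4] [65. 63. 61.]
0.88 [408.3, 143.2] [ 448.3 -161.5    0. ]
0.76 [282.7, 143.1] [447.1  -1.3   0. ]
```

View pics/w2c.png

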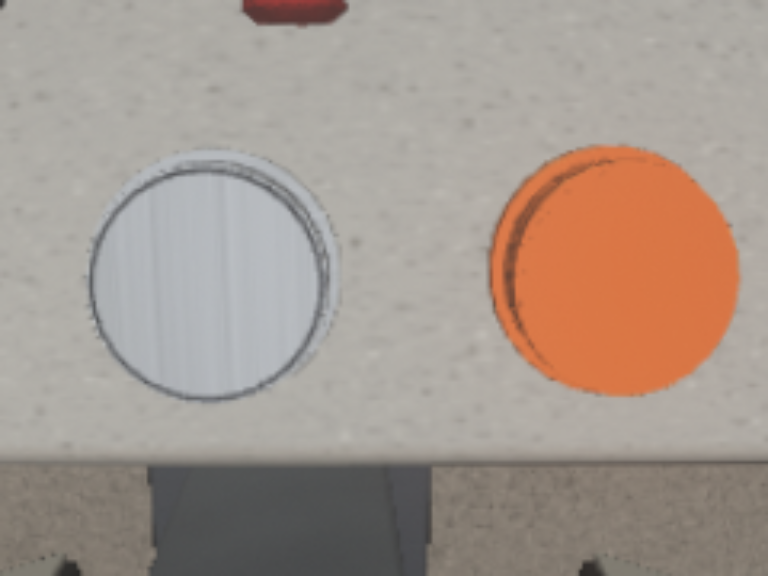

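Crop: the seat circle is centred at crop (208,284), which is full-image (285,148.8). Now over the wide spacer.

Emit:
step_arm(
  gripper=[0.09,0.09,0.09,0.09,0.09,0.09,0.09,0.09],
  translation=[
    [0.021,-0.058,0],
    [0.042,-0.116,0],
    [0.063,-0.174,0],
    [0.084,-0.232,0],
    [0.105,-0.29,0],
    [0.126,-0.348,0],
    [0.147,-0.405,0],
    [0.152,-0.416,0],
  ],
  delta_rot=[
    [0,0,0],
    [0,0,0],
    [0,0,0],
    [0,0,0],
    [0,0,0],
    [0,0,0],
    [0,0,0],
    [0,0,0],
  ],
)

```text
clock: 3.32
ee_pos: [567.6, 369.4, 225.0]
tool_rot: [[1.0, 0.004, -0.001], [0.004, -1.0, 0.0], [-0.001, -0.0, -1.0]]
contact_force: [-1.4, -1.4, -0.4]
opening: 90.7
grip_force: 0.0
```

Emit:
step_arm(
  gripper=[0.09,0.09,0.09],
  translation=[
    [0,0,0.04],
    [0,0,0.06],
    [0,0,0.06],
  ],
  delta_rot=[
    [0,0,0],
    [0,0,0],
    [0,0,0],
  ],
)

```text
clock: 3.7
ee_pos: [566.8, 365.4, 164.4]
tool_rot: [[1.0, 0.001, -0.004], [0.001, -1.0, -0.002], [-0.004, 0.002, -1.0]]
contact_force: [-0.6, 0.5, 0.8]
opening: 90.1
grip_force: 0.0
```

Run:
```python
from h import *
st={"tool_rot":np.array([[1,-.001,0],[-.001,-1,0],[0,0,-1]]),"ee_pos":[415.9,-51.2,226.8]}
print("stand",atz("wrist",(285,148.75),30,st))
look("w3",{"wide_spacer":14,"narrow_spacer":14})
```

```text
stand [444.3  -8.2  30. ]
t 3.7 tcp [566.8 365.4 164.4] v 0.051 F [-0.6  0.5  0.8] open 90.1 R [[1.0, 0.001, -0.004], [0.001, -1.0, -0.002], [-0.004, 0.002, -1.0]]
wide_spacer 0.73 [319. 174.  55.  58.] fit [576.1 368.9] [55.7 57.6] [60. 58. 57.]
narrow_spacer 0.65 [379. 310.  27.   7.] fit [402.1 294.7] [15.6 33.8] [192. 109.  64.]
```

View pics/w3.png

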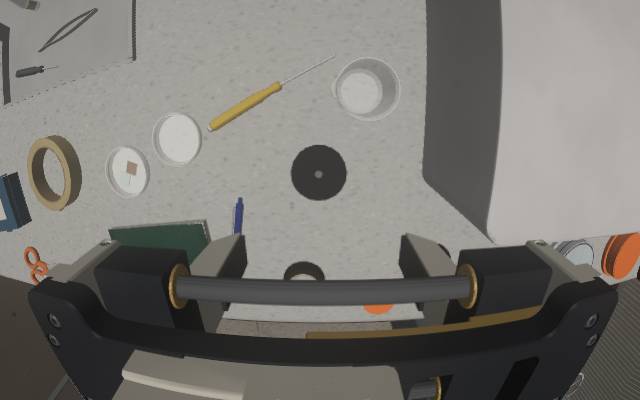

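The wide spacer's dot is at (318,174), between the fingers. The glass and the machine edge are clear for closing along y.

Emit:
step_arm(
  gripper=[0.09,0.09,0.09,0.09,0.09,0.09],
  translation=[
    [0.009,-0.0065,0.04],
    [0.009,-0.0065,0.08],
    [0.009,-0.0065,0.12],
    [0.009,-0.0065,0.12],
    [0.009,-0.0065,0.12],
    [0.009,-0.0065,0.12],
  ],
  delta_rot=[
    [0,0,0],
    [0,0,0],
    [0,0,0],
    [0,0,0],
    [0,0,0],
    [0,0,0],
  ],
)

```text
clock: 4.6
ee_pos: [578.2, 373.0, 49.5]
tool_rot: [[1.0, 0.001, 0.004], [0.001, -1.0, 0.002], [0.004, -0.002, -1.0]]
contact_force: [0.5, -0.8, 0.6]
opening: 90.1
grip_force: 0.0
```

Run:
```python
from h import *
st=look("w4",{"wide_spacer":14})
for e in finder.spot_point("wrist","wide_spacer"): print(e["confidence"],e["location"],atz("wrist",e["location"],0,st))
```

```text
t 4.6 tcp [578.2 373.   49.5] v 0.011 F [ 0.5 -0.8  0.6] open 90.1 R [[1.0, 0.001, 0.004], [0.001, -1.0, 0.002], [0.004, -0.002, -1.0]]
wide_spacer 0.78 [328. 228.  83.  82.] fit [576.8 368.7] [56.9 59.9] [52. 51. 50.]
0.85 [327.7, 222.3] [575.7 368.6   0. ]
```

View pics/w4.png

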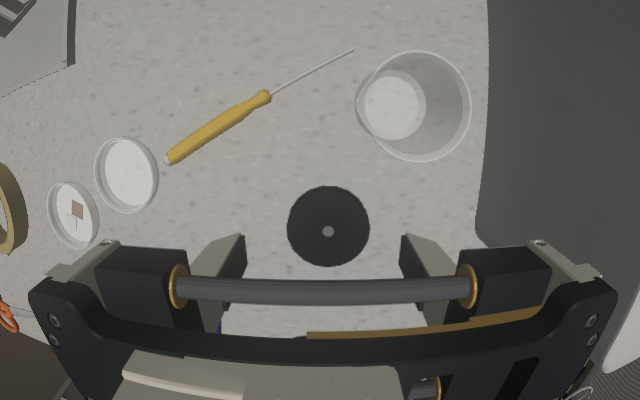

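Emit:
step_arm(
  gripper=[0.09,0.09,0.09,0.09],
  translation=[
    [0,0,0.025],
    [0,0,0.043],
    [0,0,0.043],
    [0,0,0.043],
  ],
  delta_rot=[
    [0,0,0],
    [0,0,0],
    [0,0,0],
    [0,0,0],
  ],
)

```text
clock: 5.25
ee_pos: [577.1, 372.5, 4.2]
tool_rot: [[1.0, 0.001, 0.001], [0.001, -1.0, 0.0], [0.001, -0.0, -1.0]]
contact_force: [0.0, 0.0, -0.1]
opening: 89.9
grip_force: 0.0
```

Run:
```python
from h import *
for i in range(2): look("w5",{"wide_spacer":14})
```

```text
t 5.25 tcp [577.1 372.5   4.2] v 0.01 F [ 0.   0.  -0.1] open 89.9 R [[1.0, 0.001, 0.001], [0.001, -1.0, 0.0], [0.001, -0.0, -1.0]]
wide_spacer 0.87 [328. 244. 103.  77.] fit [583.4 368.7] [47.4 59.4] [47. 46. 46.]
t 5.35 tcp [577.3 372.6   4.6] v 0.004 F [-0.5  0.   0.4] open 90.2 R [[1.0, 0.001, 0.001], [0.001, -1.0, 0.001], [0.001, -0.001, -1.0]]
wide_spacer 0.78 [329. 245. 105.  78.] fit [583.3 368.7] [47.4 59.9] [47. 46. 46.]
```

Emit:
step_arm(
  gripper=[0.07,0.054,0.05,0.05,0.05,0.05,0.05,0.05],
  translation=[
    [0,0,0],
    [0,0,0],
    [0,0,0],
    [0,0,0],
    [0,0,0],
    [0,0,0],
    [0,0,0],
    [0,0,0],
  ],
  delta_rot=[
    [0,0,0],
    [0,0,0],
    [0,0,0],
    [0,0,0],
    [0,0,0],
    [0,0,0],
    [0,0,0],
    [0,0,0],
  ],
)

```text
clock: 6.45
ee_pos: [576.8, 372.3, 3.7]
tool_rot: [[1.0, 0.001, -0.0], [0.001, -1.0, -0.0], [-0.0, 0.0, -1.0]]
contact_force: [0.1, -0.4, -1.0]
opening: 57.1
grip_force: 30.0
```

Emit:
step_arm(
  gripper=[0.05,0.05,0.05,0.05,0.05,0.05,0.05],
  translation=[
    [0,0,-0.015],
    [0,0,-0.05],
    [0,0,-0.1],
    [0,0,-0.15],
    [0,0,-0.2],
    [0,0,-0.22],
    [0,0,-0.22],
  ],
  delta_rot=[
    [0,0,0],
    [0,0,0],
    [0,0,0],
    [0,0,0],
    [0,0,0],
    [0,0,0],
    [0,0,0],
  ],
)

```text
clock: 7.32
ee_pos: [577.4, 372.8, 226.8]
tool_rot: [[1.0, 0.001, 0.005], [0.001, -1.0, 0.002], [0.005, -0.002, -1.0]]
contact_force: [-0.6, -0.1, -1.0]
opening: 57.2
grip_force: 30.0
```

Run:
```python
from h import *
st=look("w6",{})
print(st["grip_force"])
# disc held: dot location -> in tool frame
for d in finder.trace("wrist","wide_spacer"): print(d["confidence"],d["bbox"])
```

```text
t 7.33 tcp [577.4 372.8 226.8] v 0.064 F [-0.6 -0.1 -1. ] open 57.2 R [[1.0, 0.001, 0.005], [0.001, -1.0, 0.002], [0.005, -0.002, -1.0]]
29.999831914901733
0.93 [324.1, 243.6, 102.6, 76.4]
0.46 [424.6, 243.7, 28.6, 21.8]
```

View pics/w6.png

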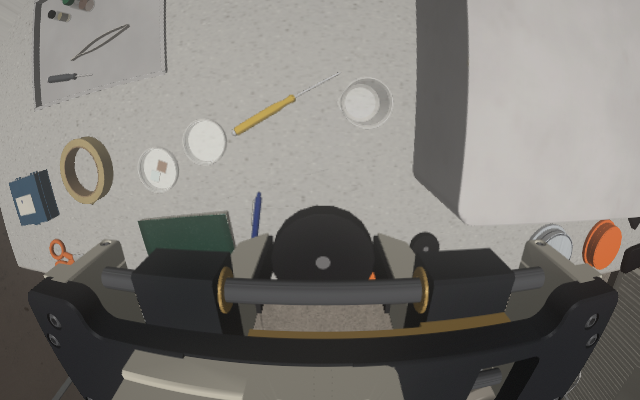

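The disc is held level, dot at (323,263). I'll move back in front of the stand so it shows ahead of the disc.

Emit:
step_arm(
  gripper=[0.05,0.05,0.05,0.05,0.05,0.05,0.05,0.05],
  translation=[
    [-0.024,0.047,0],
    [-0.05,0.096,0],
    [-0.076,0.147,0],
    [-0.102,0.198,0],
    [-0.129,0.249,0],
    [-0.156,0.3,0],
    [-0.182,0.35,0.02],
    [-0.197,0.379,0.04],
  ],
  delta_rot=[
    [0,0,0],
    [0,0,0],
    [0,0,0],
    [0,0,0],
    [0,0,0],
    [0,0,0],
    [0,0,0],
    [0,0,0],
  ],
)

```text
clock: 8.43
ee_pos: [377.9, -8.2, 182.3]
tool_rot: [[1.0, -0.001, -0.002], [-0.001, -1.0, 0.0], [-0.002, -0.0, -1.0]]
contact_force: [0.4, 0.1, -0.2]
opening: 56.8
grip_force: 30.0
```

Emit:
step_arm(
  gripper=[0.05,0.05,0.05,0.05],
  translation=[
    [0,0,0.03],
    [0,0,0.05],
    [0,0,0.05],
    [0,0,0.05],
  ],
  delta_rot=[
    [0,0,0],
    [0,0,0],
    [0,0,0],
    [0,0,0],
  ],
)

```text
clock: 8.93
ee_pos: [380.1, -6.8, 133.8]
tool_rot: [[1.0, 0.001, -0.0], [0.001, -1.0, -0.0], [-0.0, 0.0, -1.0]]
contact_force: [0.7, 0.6, -1.1]
opening: 57.3
grip_force: 30.0
```

Run:
```python
from h import *
s0={"tool_rot":np.diag([1.,-1,-1]),"ee_pos":[0,0,0]}
print("dot in tool",atz("wrist",(323,263),10.3,s0))
st=look("w7",{"spacer_stand":30})
for e in finder.spot_point("wrist","spacer_stand"): print(e["confidence"],e["location"],atz("wrist",e["location"],0,st))
```

```text
dot in tool [-2.4 -1.1 10.3]
t 8.93 tcp [380.1  -6.8 133.8] v 0.013 F [ 0.7  0.6 -1.1] open 57.3 R [[1.0, 0.001, -0.0], [0.001, -1.0, -0.0], [-0.0, 0.0, -1.0]]
spacer_stand 0.73 [480. 126.  98.  98.] fit [ 448.1 -156.4] [ 91.6 105. ] [208. 115.  68.]
spacer_stand 0.62 [323. 122. 116. 108.] fit [445.4  -6.8] [91.  91.3] [177. 181. 185.]
0.68 [322.4, 122.5] [443.1  -7.4   0. ]
0.66 [474.6, 122.9] [ 449.  -162.4    0. ]
```

View pics/w7.png

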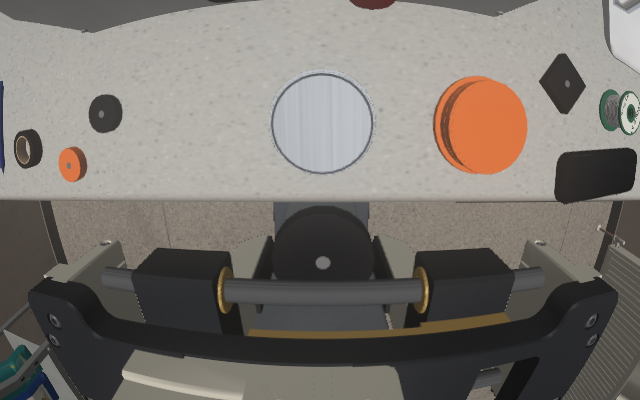

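The seat circle is centred at (322,123), giving about (445,-7), consistent with the earlier fixes. The disc stays at (323,263). Moving over the stand and down.

Emit:
step_arm(
  gripper=[0.05,0.05,0.05,0.05,0.05,0.05],
  translation=[
    [0.04,0,0],
    [0.066,0,0.02],
    [0.066,0,0.06],
    [0.066,0,0.09],
    [0.066,0,0.093],
    [0.066,0,0.093],
  ],
  delta_rot=[
    [0,0,0],
    [0,0,0],
    [0,0,0],
    [0,0,0],
    [0,0,0],
    [0,0,0],
  ],
)

```text
clock: 9.82
ee_pos: [446.8, -6.8, 41.6]
tool_rot: [[1.0, 0.001, 0.001], [0.001, -1.0, -0.0], [0.001, 0.0, -1.0]]
contact_force: [0.7, -0.6, -0.9]
opening: 56.7
grip_force: 30.0
```

Emit:
step_arm(
  gripper=[0.05,0.05,0.05],
  translation=[
    [0,0,0.003],
    [0,0,0.005],
    [0,0,0.005],
  ],
  delta_rot=[
    [0,0,0],
    [0,0,0],
    [0,0,0],
  ],
)

```text
clock: 10.2
ee_pos: [446.2, -6.8, 36.0]
tool_rot: [[1.0, 0.001, 0.001], [0.001, -1.0, -0.0], [0.001, 0.0, -1.0]]
contact_force: [0.3, -0.4, -0.5]
opening: 57.0
grip_force: 30.0
```

Lower to contact, then release.

Emit:
step_arm(
  gripper=[0.05,0.05,0.05],
  translation=[
    [0,0,0.001],
    [0,0,0.002],
    [0,0,0.002],
  ],
  delta_rot=[
    [0,0,0],
    [0,0,0],
    [0,0,0],
  ],
)

```text
clock: 10.58
ee_pos: [446.1, -6.8, 33.7]
tool_rot: [[1.0, 0.001, -0.0], [0.001, -1.0, -0.0], [-0.0, 0.0, -1.0]]
contact_force: [-0.3, -0.5, -0.9]
opening: 56.9
grip_force: 30.0
```

Emit:
step_arm(
  gripper=[0.062,0.07,0.075,0.075,0.075],
  translation=[
    [0,0,0],
    [0,0,0],
    [0,0,0],
    [0,0,0],
    [0,0,0],
  ],
  delta_rot=[
    [0,0,0],
    [0,0,0],
    [0,0,0],
    [0,0,0],
    [0,0,0],
  ],
)

```text
clock: 11.2
ee_pos: [446.1, -6.8, 33.7]
tool_rot: [[1.0, 0.001, 0.0], [0.001, -1.0, -0.0], [0.0, 0.0, -1.0]]
contact_force: [0.5, 0.1, 0.3]
opening: 75.2
grip_force: 0.0
```

Emit:
step_arm(
  gripper=[0.075,0.06,0.03,0.0,0.0,0.0,0.0,0.0],
  translation=[
    [0,0,-0.04],
    [-0.02,0,-0.065],
    [-0.03,0,-0.065],
    [-0.03,0,-0.065],
    [-0.03,0,-0.065],
    [-0.03,0,-0.065],
    [-0.03,0,-0.065],
    [-0.03,0,-0.065],
  ],
  delta_rot=[
    [0,0,0],
    [0,0,0],
    [0,0,0],
    [0,0,0],
    [0,0,0],
    [0,0,0],
    [0,0,0],
    [0,0,0],
  ],
)

```text
clock: 12.2
ee_pos: [416.1, -6.8, 98.5]
tool_rot: [[1.0, 0.001, -0.0], [0.001, -1.0, -0.0], [-0.0, 0.0, -1.0]]
contact_force: [0.4, 0.3, -0.1]
opening: 9.6
grip_force: 0.0
```

Run:
```python
from h import *
st=look("w8",{"spacer_stand":30,"wide_spacer":44})
```

```text
t 12.2 tcp [416.1  -6.8  98.5] v 0.004 F [ 0.4  0.3 -0.1] open 9.6 R [[1.0, 0.001, -0.0], [0.001, -1.0, -0.0], [-0.0, 0.0, -1.0]]
spacer_stand 0.86 [324. 170. 122. 118.] fit [446.8  -6.8] [90.5 94.9] [153. 156. 159.]
spacer_stand 0.73 [495. 168. 100. 110.] fit [ 450.4 -156.1] [ 90.9 107. ] [190. 103.  60.]
spacer_stand 0.34 [582. 119.  46.  64.] fit [ 506.4 -255.2] [56.6 63. ] [50. 47. 45.]
wide_spacer 0.8 [322. 178.  80.  80.] fit [445.4  -7.7] [56.7 58.1] [54. 54. 54.]
```

View pics/w8.png

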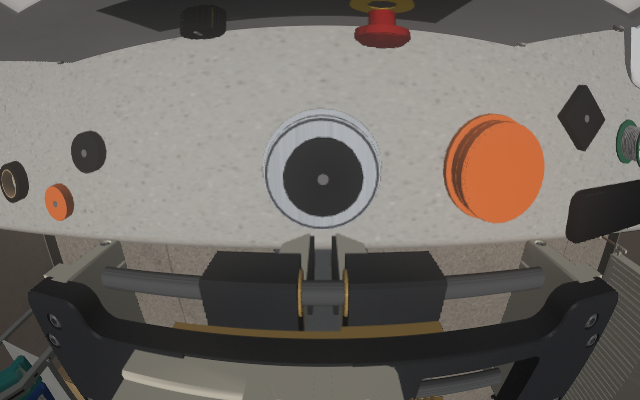

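The wide spacer's dot is at (322,179) on the seat, centred within about 1 mm and flat. Now pressing: come down close first, then by small steps.

Emit:
step_arm(
  gripper=[0,0,0,0,0],
  translation=[
    [0.029,0.0005,0],
    [0.029,0.0005,0.03],
    [0.029,0.0005,0.05],
    [0.029,0.0005,0.052],
    [0.029,0.0005,0.052],
  ],
  delta_rot=[
    [0,0,0],
    [0,0,0],
    [0,0,0],
    [0,0,0],
    [0,0,0],
  ],
)

```text
clock: 12.98
ee_pos: [445.4, -7.4, 47.1]
tool_rot: [[1.0, 0.001, 0.001], [0.001, -1.0, -0.0], [0.001, 0.0, -1.0]]
contact_force: [-0.3, -1.1, 0.8]
opening: 0.5
grip_force: 0.0
```

Emit:
step_arm(
  gripper=[0,0,0],
  translation=[
    [0,0,0.001],
    [0,0,0.002],
    [0,0,0.002],
  ],
  delta_rot=[
    [0,0,0],
    [0,0,0],
    [0,0,0],
  ],
)

```text
clock: 13.35
ee_pos: [445.2, -7.3, 45.0]
tool_rot: [[1.0, 0.001, 0.001], [0.001, -1.0, -0.0], [0.001, 0.0, -1.0]]
contact_force: [-0.2, 0.1, -0.1]
opening: 0.8
grip_force: 0.0
```

Emit:
step_arm(
  gripper=[0,0],
  translation=[
    [0,0,0.001],
    [0,0,0.001],
  ],
  delta_rot=[
    [0,0,0],
    [0,0,0],
  ],
)

```text
clock: 13.6
ee_pos: [445.3, -7.3, 44.2]
tool_rot: [[1.0, 0.001, 0.001], [0.001, -1.0, -0.0], [0.001, 0.0, -1.0]]
contact_force: [-2.0, 0.3, 7.1]
opening: 0.5
grip_force: 3.4
```

Emit:
step_arm(
  gripper=[0,0,0,0,0,0],
  translation=[
    [0,0,0],
    [0,0,0],
    [0,0,0],
    [0,0,0],
    [0,0,0],
    [0,0,0],
  ],
  delta_rot=[
    [0,0,0],
    [0,0,0],
    [0,0,0],
    [0,0,0],
    [0,0,0],
    [0,0,0],
  ],
)

```text
clock: 14.35
ee_pos: [445.3, -7.3, 44.2]
tool_rot: [[1.0, 0.001, 0.001], [0.001, -1.0, -0.0], [0.001, 0.0, -1.0]]
contact_force: [-1.4, 0.4, 6.8]
opening: 0.5
grip_force: 3.4
```

7 N was held for about 0.9 s. Now lift and go to the narrow spacer, turning half round so the camera stays clear of the machine.

Emit:
step_arm(
  gripper=[0,0,0,0,0,0.03,0.06,0.065],
  translation=[
    [0,0,-0.03],
    [0,0,-0.09],
    [0,0,-0.15],
    [0.004,-0.05,-0.15],
    [0.008,-0.1,-0.15],
    [0.013,-0.15,-0.15],
    [0.018,-0.2,-0.15],
    [0.022,-0.233,-0.15],
  ],
  delta_rot=[
    [0,0,0],
    [0,0,0],
    [0,0,0],
    [0,0,-0.17],
    [0,0,-0.34],
    [0,0,-0.51],
    [0,0,-0.68],
    [0,0,-0.85],
  ],
)

```text
clock: 15.35
ee_pos: [466.6, 227.8, 193.5]
tool_rot: [[0.654, 0.756, -0.0], [0.756, -0.654, 0.0], [-0.0, -0.0, -1.0]]
contact_force: [-0.6, -0.2, 0.1]
opening: 26.2
grip_force: 0.0
```

Emit:
step_arm(
  gripper=[0.065,0.065,0.065,0.065,0.065,0.065,0.065,0.065],
  translation=[
    [0,0,0],
    [0,0,0],
    [0,0,0],
    [0,0,0],
    [0,0,0],
    [0,0,0],
    [0,0,0],
    [0,0,0],
  ],
  delta_rot=[
    [0,0,-0.18],
    [0,0,-0.36],
    [0,0,-0.54],
    [0,0,-0.72],
    [0,0,-0.9],
    [0,0,-1.08],
    [0,0,-1.26],
    [0,0,-1.44],
  ],
)

```text
clock: 16.35
ee_pos: [466.8, 225.7, 193.5]
tool_rot: [[-0.664, 0.748, -0.0], [0.748, 0.664, -0.0], [0.0, -0.0, -1.0]]
contact_force: [-0.2, 0.1, -0.5]
opening: 64.8
grip_force: 0.0
```

Emit:
step_arm(
  gripper=[0.065,0.065,0.065,0.065,0.065,0.065,0.065],
  translation=[
    [0,0,0],
    [0,0,0],
    [0,0,0],
    [0,0,0],
    [0,0,0],
    [0,0,0],
    [0,0,0],
  ],
  delta_rot=[
    [0,0,-0.18],
    [0,0,-0.36],
    [0,0,-0.54],
    [0,0,-0.72],
    [0,0,-0.85],
    [0,0,-0.85],
    [0,0,-0.85],
  ],
)

```text
clock: 17.23
ee_pos: [466.8, 225.7, 193.6]
tool_rot: [[-1.0, 0.003, -0.0], [0.003, 1.0, -0.0], [0.0, -0.0, -1.0]]
contact_force: [-0.3, 1.3, -0.5]
opening: 65.1
grip_force: 0.0
```

Run:
```python
from h import *
st=look("w9",{"narrow_spacer":14,"wide_spacer":14})
print(np.round(st["joint_pos"],2))
```

```text
t 17.23 tcp [466.8 225.7 193.6] v 0.008 F [-0.3  1.3 -0.5] open 65.1 R [[-1.0, 0.003, -0.0], [0.003, 1.0, -0.0], [0.0, -0.0, -1.0]]
narrow_spacer 0.69 [326. 174.  36.  35.] fit [466.7 228.6] [40.8 41.9] [71. 69. 67.]
narrow_spacer 0.61 [384. 129.  36.  35.] fit [414.  293.1] [39.1 43.2] [205. 120.  78.]
wide_spacer 0.93 [130. 167.  47.  50.] fit [449.9 -26.2] [63.1 72.3] [61. 59. 57.]
[ 0.3   0.36  1.59 -0.    1.19 -1.26]
```

View pics/w9.png

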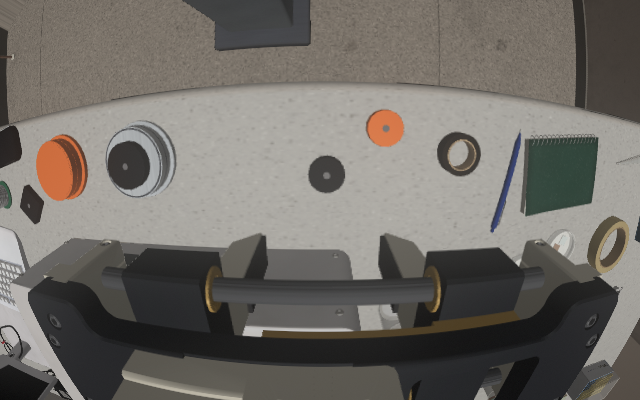

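The narrow spacer is at (326,175) with the orange look-alike at (384,129), clear of the fingers. Descending to grip.

Emit:
step_arm(
  gripper=[0.065,0.065,0.065,0.065,0.065,0.065,0.065,0.065],
  translation=[
    [0,0.0025,0.05],
    [0,0.0025,0.1],
    [0,0.0025,0.14],
    [0,0.0025,0.165],
    [0,0.0025,0.182],
    [0,0.0025,0.189],
    [0,0.0025,0.189],
    [0,0.0025,0.189],
  ],
  delta_rot=[
    [0,0,0],
    [0,0,0],
    [0,0,0],
    [0,0,0],
    [0,0,0],
    [0,0,0],
    [0,0,0],
    [0,0,0],
  ],
)

```text
clock: 18.38
ee_pos: [467.5, 228.4, 5.4]
tool_rot: [[-1.0, 0.001, 0.001], [0.001, 1.0, 0.0], [-0.001, 0.0, -1.0]]
contact_force: [-0.1, 1.2, 0.6]
opening: 65.1
grip_force: 0.0
```

Emit:
step_arm(
  gripper=[0.05,0.038,0.034,0.034,0.034,0.034,0.034,0.034],
  translation=[
    [0,0,0],
    [0,0,0],
    [0,0,0],
    [0,0,0],
    [0,0,0],
    [0,0,0],
    [0,0,0],
    [0,0,0],
  ],
  delta_rot=[
    [0,0,0],
    [0,0,0],
    [0,0,0],
    [0,0,0],
    [0,0,0],
    [0,0,0],
    [0,0,0],
    [0,0,0],
  ],
)

```text
clock: 19.38
ee_pos: [467.0, 228.3, 4.9]
tool_rot: [[-1.0, 0.001, 0.0], [0.001, 1.0, 0.0], [-0.0, 0.0, -1.0]]
contact_force: [-0.2, 0.7, 5.4]
opening: 41.1
grip_force: 30.0
```

Emit:
step_arm(
  gripper=[0.034,0.034,0.034,0.034,0.034,0.034,0.034],
  translation=[
    [0,0,-0.015],
    [0,0,-0.05],
    [0,0,-0.1],
    [0,0,-0.15],
    [0,0,-0.17],
    [0,0,-0.17],
    [0,0,-0.17],
  ],
  delta_rot=[
    [0,0,0],
    [0,0,0],
    [0,0,0],
    [0,0,0],
    [0,0,0],
    [0,0,0],
    [0,0,0],
  ],
)

```text
clock: 20.25
ee_pos: [466.2, 228.0, 173.7]
tool_rot: [[-1.0, 0.001, -0.002], [0.001, 1.0, -0.001], [0.002, -0.001, -1.0]]
contact_force: [0.4, -1.0, -0.4]
opening: 40.9
grip_force: 30.0
```

Run:
```python
from h import *
st=look("w10",{"narrow_spacer":st["ee_pos"][2]+10 for st in [bot.get_state()]})
for e in finder.spot_point("wrist","narrow_spacer"): print(e["confidence"],e["location"],atz("wrist",e["location"],st["ee_pos"][2]-4,st)-st["ee_pos"])
im=cv2.imread("pics/w10.png")[225:300,270:380];g=cv2.cvtColor(im,cv2.COLOR_BGR2GRAY);print(g[::4,::6])
```

```text
t 20.25 tcp [466.2 228.  173.7] v 0.017 F [ 0.4 -1.  -0.4] open 40.9 R [[-1.0, 0.001, -0.002], [0.001, 1.0, -0.001], [0.002, -0.001, -1.0]]
narrow_spacer 0.96 [387. 132.  37.  38.] fit [397.7 258.2] [18.8 19.9] [209. 123.  79.]
narrow_spacer 0.71 [322. 248.  77.  64.] fit [462.5 226.9] [41.2 41.4] [56. 55. 54.]
0.91 [383.2, 132.0] [-66.067488    31.43451087  -4.0102179 ]
0.78 [322.0, 248.9] [ 2.432512   -1.26548913 -4.0102179 ]
[[167 172 173 171 167  51  50  55  58  59  58  52  50  55 171 174 173 178
  175]
 [173 174 170 168  50  49  58  57  58  58  59  59  57  48 172 173 173 171
  173]
 [173 171 140 169  49  57  57  56  57  57  57  58  58  54  60 171 136 171
  174]
 [108  99  59 170  54  56  56  55  55  56  56  56  57  58  47  49  99 100
  161]
 [ 99  99  48  64  55  54  55  56  55  54  55  56  56  56  56  46  93  98
   98]
 [ 99  98  46  50  53  52  54  54  53  54  54  55  55  56  55  45  72  98
   98]
 [ 98  97  44  52  51  53  52  52  52  53  53  54  54  54  56  42  51  97
   97]
 [ 97  91  42  51  51  51  50  51 111 124  52  53  53  53  53  41  43  96
   96]
 [ 96  66  41  50  5
[... 171 characters left out ...]
  50  49  50  50  50  51  52  52  35  38  78
   94]
 [ 94  38  35  97  46  48  47  48  48  48  48  50  50  50  51  33  35  50
   94]
 [ 91  36  35  97  44  46  46  48  48  47  48  49  49  49 126  55  34  36
   94]
 [ 74  34  33  97  91  45  45  46  47  46  47  48  48  48 168  90  33  35
   93]
 [ 47  46  46  44  44  43  43  42  43  42  43  43  44  44  44  45  46  48
   48]
 [ 53  51  50  50  51  50  51  50  51  50  51  50  51  51  51  50  51  53
   56]
 [ 59  58  57  56  55  54  53  54  53  54  54  53  55  54  55  57  57  59
   59]
 [ 74  74  75  75  73  72  72  72  71  71  71  72  72  72  73  73  74  75
   74]
 [ 80  81  79  79  78  78  78  78  77  77  77  78  78  78  79  80  80  81
   81]]
```

Gripped, opening 41 mm, with the dot near (322,257), so it is centred within about 2 mm. Carrying it over the stack.

Emit:
step_arm(
  gripper=[0.034,0.034,0.034,0.034,0.034,0.034,0.034,0.034],
  translation=[
    [0.004,-0.045,0],
    [0.009,-0.1,0],
    [0.014,-0.155,0],
    [0.018,-0.205,0],
    [0.02,-0.235,0.01],
    [0.02,-0.235,0.05],
    [0.02,-0.235,0.09],
    [0.02,-0.235,0.09],
  ],
  delta_rot=[
    [0,0,0],
    [0,0,0],
    [0,0,0],
    [0,0,0],
    [0,0,0],
    [0,0,0],
    [0,0,0],
    [0,0,0],
  ],
)

```text
clock: 21.4
ee_pos: [444.3, -6.5, 82.2]
tool_rot: [[-1.0, 0.001, -0.007], [0.001, 1.0, 0.001], [0.007, 0.001, -1.0]]
contact_force: [0.4, -0.3, 0.0]
opening: 41.2
grip_force: 30.0
```

Emit:
step_arm(
  gripper=[0.034,0.034,0.034,0.034,0.034],
  translation=[
    [0,0,0.015],
    [0,0,0.025],
    [0,0,0.028],
    [0,0,0.028],
    [0,0,0.028],
  ],
  delta_rot=[
    [0,0,0],
    [0,0,0],
    [0,0,0],
    [0,0,0],
    [0,0,0],
  ],
)

```text
clock: 22.02
ee_pos: [447.1, -6.8, 57.2]
tool_rot: [[-1.0, 0.001, 0.001], [0.001, 1.0, -0.0], [-0.001, -0.0, -1.0]]
contact_force: [-0.5, 0.2, -0.6]
opening: 40.9
grip_force: 30.0
```

Run:
```python
from h import *
st=look("w11",{"wide_spacer":44,"narrow_spacer":64,"spacer_stand":30})
print([atz("wrist",(322,257),st["ee_pos"][2]+9.5,st)])
```

```text
t 22.02 tcp [447.1  -6.8  57.2] v 0.003 F [-0.5  0.2 -0.6] open 40.9 R [[-1.0, 0.001, 0.001], [0.001, 1.0, -0.0], [-0.001, -0.0, -1.0]]
wide_spacer 0.76 [324. 209.  90.  54.] fit [432.3  -7.8] [38.3 51.3] [59. 58. 59.]
narrow_spacer 0.62 [323. 246.  74.  67.] fit [445.2  -7.8] [41.9 42.5] [52. 51. 52.]
narrow_spacer 0.57 [619. 180.  28.  42.] fit [400.9 214.7] [31.9 44.7] [170.  99.  64.]
spacer_stand 0.71 [135. 214. 112. 117.] fit [ 438.4 -152.6] [ 87.1 107.4] [194. 105.  61.]
spacer_stand 0.63 [325. 210. 141. 133.] fit [432.1  -6.8] [80.2 85.1] [161. 163. 167.]
[array([447.5,  -8.1,  66.7])]
```

View pics/w11.png

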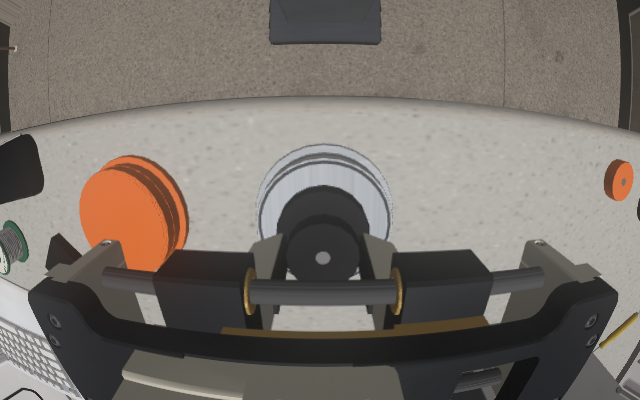

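The narrow spacer is over the wide one, dot at (323,257). Lowering in small steps.

Emit:
step_arm(
  gripper=[0.034,0.034,0.034,0.034],
  translation=[
    [0.001,0,0.003],
    [0.001,0,0.006],
    [0.001,0,0.007],
    [0.001,0,0.007],
  ],
  delta_rot=[
    [0,0,0],
    [0,0,0],
    [0,0,0],
    [0,0,0],
  ],
)

```text
clock: 22.72
ee_pos: [445.6, -6.7, 49.5]
tool_rot: [[-1.0, 0.001, -0.0], [0.001, 1.0, -0.0], [0.0, -0.0, -1.0]]
contact_force: [0.4, 1.1, -0.8]
opening: 40.9
grip_force: 30.0
```

Emit:
step_arm(
  gripper=[0.034,0.034],
  translation=[
    [0,0,0.001],
    [0,0,0.001],
  ],
  delta_rot=[
    [0,0,0],
    [0,0,0],
  ],
)

```text
clock: 22.98
ee_pos: [445.8, -6.8, 48.9]
tool_rot: [[-1.0, 0.001, 0.0], [0.001, 1.0, -0.0], [-0.0, -0.0, -1.0]]
contact_force: [-1.5, -1.0, 2.5]
opening: 41.4
grip_force: 30.0
```

Emit:
step_arm(
  gripper=[0.045,0.05,0.058,0.06,0.06],
  translation=[
    [0,0,0],
    [0,0,0],
    [0,0,0],
    [0,0,0],
    [0,0,0],
  ],
  delta_rot=[
    [0,0,0],
    [0,0,0],
    [0,0,0],
    [0,0,0],
    [0,0,0],
  ],
)

```text
clock: 23.6
ee_pos: [445.7, -6.8, 48.7]
tool_rot: [[-1.0, 0.001, -0.0], [0.001, 1.0, -0.0], [0.0, -0.0, -1.0]]
contact_force: [-0.3, 0.6, 0.3]
opening: 59.9
grip_force: 0.0
```

Emit:
step_arm(
  gripper=[0.06,0.05,0.02,0.0,0.0,0.0,0.0,0.0],
  translation=[
    [0,0,-0.03],
    [-0.02,0,-0.065],
    [-0.03,0,-0.065],
    [-0.03,0,-0.065],
    [-0.03,0,-0.065],
    [-0.03,0,-0.065],
    [-0.03,0,-0.065],
    [-0.03,0,-0.065],
  ],
  delta_rot=[
    [0,0,0],
    [0,0,0],
    [0,0,0],
    [0,0,0],
    [0,0,0],
    [0,0,0],
    [0,0,0],
    [0,0,0],
  ],
)

```text
clock: 24.6
ee_pos: [475.5, -6.8, 113.6]
tool_rot: [[-1.0, 0.001, -0.0], [0.001, 1.0, -0.0], [0.0, -0.0, -1.0]]
contact_force: [0.1, 0.3, 0.0]
opening: 0.8
grip_force: 0.0
```

Run:
```python
from h import *
st=look("w12",{"wide_spacer":44,"narrow_spacer":58,"spacer_stand":30})
for e in finder.spot_point("wrist","narrow_spacer"): print(e["confidence"],e["location"],atz("wrist",e["location"],44,st))
```

```text
t 24.6 tcp [475.5  -6.8 113.6] v 0.004 F [0.1 0.3 0. ] open 0.8 R [[-1.0, 0.001, -0.0], [0.001, 1.0, -0.0], [0.0, -0.0, -1.0]]
wide_spacer 0.9 [325. 168.  76.  74.] fit [445.7  -7.5] [52.3 55.1] [57. 57. 57.]
narrow_spacer 0.9 [588. 143.  30.  35.] fit [410.  237.6] [33.3 43. ] [164.  93.  60.]
narrow_spacer 0.6 [322. 175.  56.  58.] fit [445.5  -7.7] [40.7 42.4] [56. 55. 55.]
spacer_stand 0.89 [159. 167.  96. 106.] fit [ 444.7 -155.8] [ 92.  106.3] [191. 104.  62.]
spacer_stand 0.63 [325. 162. 117. 113.] fit [441.5  -7. ] [91.1 93.8] [153. 156. 159.]
0.74 [584.2, 144.4] [413.3 248.2  44. ]
0.73 [323.0, 170.9] [446.1  -7.4  44. ]
```

The narrow spacer sits at (445.5,-7.7) with a 41–42 mm diameter at z 58, flat and centred. Pressing.

Emit:
step_arm(
  gripper=[0,0,0,0,0],
  translation=[
    [0.03,-0.0005,0],
    [0.03,-0.0005,0.03],
    [0.03,-0.0005,0.05],
    [0.03,-0.0005,0.053],
    [0.03,-0.0005,0.053],
  ],
  delta_rot=[
    [0,0,0],
    [0,0,0],
    [0,0,0],
    [0,0,0],
    [0,0,0],
  ],
)

```text
clock: 25.48
ee_pos: [446.0, -7.3, 61.0]
tool_rot: [[-1.0, 0.001, 0.0], [0.001, 1.0, -0.0], [-0.0, -0.0, -1.0]]
contact_force: [-1.5, 0.1, 1.2]
opening: 0.4
grip_force: 0.0
```

Emit:
step_arm(
  gripper=[0,0,0],
  translation=[
    [0,0,0.001],
    [0,0,0.002],
    [0,0,0.002],
  ],
  delta_rot=[
    [0,0,0],
    [0,0,0],
    [0,0,0],
  ],
)

```text
clock: 25.85
ee_pos: [445.8, -7.3, 58.9]
tool_rot: [[-1.0, 0.001, 0.0], [0.001, 1.0, -0.0], [-0.0, -0.0, -1.0]]
contact_force: [0.8, 0.1, 0.3]
opening: 0.2
grip_force: 0.0
```

Emit:
step_arm(
  gripper=[0,0],
  translation=[
    [0,0,0.001],
    [0,0,0.001],
  ],
  delta_rot=[
    [0,0,0],
    [0,0,0],
  ],
)

```text
clock: 26.1
ee_pos: [445.9, -7.3, 58.2]
tool_rot: [[-1.0, 0.001, 0.001], [0.001, 1.0, -0.0], [-0.001, -0.0, -1.0]]
contact_force: [-0.8, -0.2, 6.7]
opening: 0.5
grip_force: 3.2
```

Hold, then lift away.

Emit:
step_arm(
  gripper=[0,0,0,0,0,0],
  translation=[
    [0,0,0],
    [0,0,0],
    [0,0,0],
    [0,0,0],
    [0,0,0],
    [0,0,0],
  ],
  delta_rot=[
    [0,0,0],
    [0,0,0],
    [0,0,0],
    [0,0,0],
    [0,0,0],
    [0,0,0],
  ],
)

```text
clock: 26.85
ee_pos: [445.9, -7.3, 58.2]
tool_rot: [[-1.0, 0.001, 0.001], [0.001, 1.0, -0.0], [-0.001, -0.0, -1.0]]
contact_force: [-1.8, -0.4, 6.0]
opening: 0.3
grip_force: 3.2
```

Emit:
step_arm(
  gripper=[0,0,0,0,0,0,0],
  translation=[
    [0,0,-0.02],
    [0,0,-0.05],
    [-0.03,0,-0.06],
    [-0.03,0,-0.06],
    [-0.03,0,-0.06],
    [-0.03,0,-0.06],
    [-0.03,0,-0.06],
  ],
  delta_rot=[
    [0,0,0],
    [0,0,0],
    [0,0,0],
    [0,0,0],
    [0,0,0],
    [0,0,0],
    [0,0,0],
  ],
)

```text
clock: 27.72
ee_pos: [475.1, -7.2, 117.3]
tool_rot: [[-1.0, 0.001, -0.001], [0.001, 1.0, 0.0], [0.001, 0.0, -1.0]]
contact_force: [-0.4, 0.2, 0.0]
opening: 0.2
grip_force: 0.0
```

Run:
```python
from h import *
look("w13",{"wide_spacer":44,"narrow_spacer":58,"spacer_stand":30})
```

```text
t 27.73 tcp [475.1  -7.2 117.3] v 0.005 F [-0.4  0.2  0. ] open 0.2 R [[-1.0, 0.001, -0.001], [0.001, 1.0, 0.0], [0.001, 0.0, -1.0]]
wide_spacer 0.96 [325. 169.  74.  73.] fit [445.6  -7.7] [52.6 55.1] [58. 57. 57.]
wide_spacer 0.39 [ 92. 220.  45.  56.] fit [ 490.6 -243. ] [50.6 61.9] [56. 51. 49.]
narrow_spacer 0.95 [325. 175.  57.  60.] fit [445.5  -7.8] [41.2 42.6] [56. 56. 56.]
narrow_spacer 0.74 [586. 143.  27.  37.] fit [409.7 239.3] [33.5 44.5] [166.  95.  61.]
spacer_stand 0.97 [163. 166.  99. 100.] fit [ 444.7 -156.2] [ 91.6 106.5] [192. 104.  62.]
spacer_stand 0.63 [326. 162. 118. 114.] fit [441.6  -6.9] [91.3 94.7] [153. 156. 159.]
```

```bash
python3 -c "
from h import *
print(ticket.job_done())"
```

```text
the job is handed in; nothing more can be done
None
```

The job is handed in: both spacers are stacked on the aluminium stand, wide then narrow, each measured within a few mm of its axis and pressed at 6–7 N for over 0.7 s; the square spacer was not touched, and no verdict came back.

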